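Arm the kiln at its guarded switch

TASK

Arm the kiln: on the control box with the red guard, swing the spring guard well up with a finger, at least half-way while the toggle beneath is still off, then with the guard still held up push that toggle from the front fully over to the back, and take the finger away so that the guard drops shut over it. Only push with the fingertips: nothing is to be lifted or carried, and the box must not be shoved out of place or tipped. Leave the yellow-guarded fan switch and the things on the table as they are.

Things in the scene. Friction and masses are not known exactly. Their poses are not given: they have to be found in the camera images.
- kiln_box: The kiln's loose grey control box, 120 mm deep (x) x 100 wide (y), top panel 56 mm above the table, 1.3 kg, with a red guard hood. Origin: centre of its underside; x from its front (robot's side, coloured strip) to its back, y left, z up. In this frame the guard's hinge axis runs along y at x = -4, z = 64 mm; the toggle's pivot is at x = -19, y = 0, z = 56 mm.
- kiln_guard (a joint): Angle of the red guard, rad: 0 = shut, grows as its front swings up and back, stop at 1.35. A light spring and its weight shut it from any angle (under 2 N at the front). Hood 54 mm wide, 48 mm between its side cheeks, open underneath; roof 101 mm above the table when shut; slick nylon (friction about 0.2).
- kiln_toggle (a joint): Angle of the white paddle toggle under the red guard, rad: 0 = off (leaning 0.45 rad to the front), 0.9 = on (leaning 0.45 rad to the back, at its stop). It stays where it is left; about 1 N at the tip moves it.
- kiln_guard_edge (a point): Middle of the lower edge of the red guard's front face, 39 mm from the hinge. The face slopes back underneath, 30 degrees from upright: shut, it runs in the box frame from x = -58, z = 100 mm down to this edge at x = -42, z = 72 mm, so a finger, upright or leaning forward, that pushes it from the front lifts the guard and slips under this edge.
- kiln_toggle_tip (a point): Near the top end of the white paddle of the toggle under the red guard, 20 mm from its pivot; the paddle is 18 mm wide (y), 6 mm thick and ends 23.5 mm from the pivot.
- fan_box: The extractor fan's loose grey control box, 120 mm deep (x) x 100 wide (y), top panel 56 mm above the table, 1.3 kg, with a yellow guard hood. Origin: centre of its underside; x from its front (robot's side, coloured strip) to its back, y left, z up. In this frame the guard's hinge axis runs along y at x = -4, z = 64 mm; the toggle's pivot is at x = -19, y = 0, z = 56 mm. To be left alone.
- fan_guard (a joint): Angle of the yellow guard, rad: 0 = shut, grows as its front swings up and back, stop at 1.35. A light spring and its weight shut it from any angle (under 2 N at the front). Hood 54 mm wide, 48 mm between its side cheeks, open underneath; roof 101 mm above the table when shut; slick nylon (friction about 0.2). To be left shut.
- fan_toggle (a joint): Angle of the white paddle toggle under the yellow guard, rad: 0 = off (leaning 0.45 rad to the front), 0.9 = on (leaning 0.45 rad to the back, at its stop). It stays where it is left; about 1 N at the tip moves it. To be left off.
- slip_jar: Bystander: white jar with a green lid, 58 mm wide, 75 mm high; origin at its underside.
- ring_cutter_2: Bystander: small pale ring cutter, 48 mm wide, 22 mm high; origin at its underside.
- eraser: Bystander: green and white eraser, 19 x 40 x 12 mm; origin at its underside.
- tape_roll: Bystander: roll of tan tape, 96 mm wide, 25 mm high; origin at its underside.
- wood_rib: Bystander: oval wooden rib, 40 x 89 x 8 mm; origin at its underside.
- rubber_kidney: Bystander: red rubber kidney, 43 x 84 x 8 mm, lying flat; origin at its underside.
- pinch_pot: Bystander: small terracotta pot, 68 mm wide, 42 mm high; origin at its underside.
- ring_cutter_1: Bystander: pale ring cutter, 66 mm wide, 26 mm high; origin at its underside.

How it is judged:
By the outcome, as a careful person would: the job done as asked, in the order asked, and still so for the second after the job is handed in, with the robot touching nothing.
It also fails if it takes over 32 s, if anything falls off the work surface, if the arm or the gripper's body presses on something with over 40 N, if the wrist force passes 120 N, or if a joint passes its speed limit or range.

ROBOT

A 6-joint arm with a two-finger parallel gripper is mounted at the origin on a cart in front of the work surface, level with it; the furniture and walls round the work are solid. World frame = base frame: x ahead of the robot, y to its left, z up, the work surface at z = 0. Lengths are in m, angles in rad, forces in N, time in s.
With the tool pointing down it reaches from about 0.25 to 0.775 m from the base axis. Payload 4 kg.
Tool frame: the origin (TCP) lies between the finger pads; the fingertips stand 25 mm ahead of it and the grasp point (between the pads) lies 6 mm ahead of it (robot.tip_reach is the z of the fingertips in the tool frame, in m); z points along the fingers, y is the line along which they close (so a half turn about z gives the same grasp; the last joint's range is limited). The gripper opens to 94 mm and grips with 3 to 60 N. Pads are 16 mm wide; open, the fingers measure 119 mm over their backs; the gripper's body (75 mm by 177 mm) begins 78 mm behind the grasp point.
Start: joints at [1.243, 0.087, 1.371, -0, 1.684, -0.103], TCP at [0.123, 0.536, 0.231] pointing down, gripper open.
Joint ranges: [-3.1, 3.1], [-0.76, 2.03], [0.27, 2.55], [-1.08, 4.22], [0.17, 2.65], [-2.57, 2.57]. Speed limits (rad/s): [2.79, 2.79, 3.14, 3.14, 3.14, 3.14].

INTERFACE

Orientations are given as [roll, pitch, yaw] about the fixed x, y, z axes, in that order (R = Rz(yaw) Ry(pitch) Rx(roll)).
In Python, from bench import robot gives the robot as it stands. The module is installed in compiled form; this text tells all that it offers.
- The arm moves only by the shell command python3 -m handwheel 'ROWS'. ROWS is JSON, a list of rows, each a list of 3 entries, a list of its own where there are three numbers: the turn, a rotation vector about the world's x, y, z in units of 90 degrees (1.0 is 90 degrees), then the shift along the world's x, y, z in units of 0.05 m (1.0 is 0.05 m), then the closure, from 0 (fully open) to 1 (shut). A call has 1 to 5 rows; each row shifts and turns the commanded pose from where the row before left it; what a row does not reach is not made up. A row lasts 1/10 s, in which the tool goes at most 50 mm and 8.59 degrees, less where a joint would pass 70% of its speed; a pose out of reach is approached as far as the arm can. A call with a number of a shift or a turn outside -1 to 1 is refused whole. A call with a gripper value outside its range is refused whole. The fingers move at their own pace and stop on an object; the grip force is fixed at half the most. Time passes only in rows, so rows that do not move let the fingers close. It gives the time, the measured TCP pose, the force, the opening and the grip force at its end, in the units of the state.
- robot.get_obs(): the state, without advancing time (a new reading comes with each control period).
- robot.snapshot(name): name is "side" or "top" or "wrist"; returns (picture, depth): 384x512x3 uint8, red, green, blue; 384x512 float32, m along the optical axis (not along the pixel's ray), 0 where there is no reading.
- robot.calibration(name): a dict with "mtx" (3x3 intrinsics, pixels), "D" ([k1, k2, p1, p2, k3] as OpenCV has them; the pictures are not rectified), "extrinsics" (4x4, takes a point from camera to world coordinates); the wrist camera has in their place "hand_eye" (4x4, takes a point from camera to tool coordinates, whose origin is the TCP and whose axes are the flange's). Camera axes: x right, y down, z forward; pixel columns grow to the right and rows downward; lengths in m; the calibration is good to about 2 mm. A picture is of the moment at which its call begins: read the wrist's pose just before it. calibration takes no time and is no camera call.
- robot.close_job(): hands the job in; it is judged then, once.
Trained networks look in the newest picture that a camera, given by its name, has taken for a name from the list of things; names that differ only in an ending like _2 or _b are one class to them, and where a whole thing is asked for, a point or a joint stands for the part that bears it (a point fixed in the world has none). Each returns a list of dicts, best first, with "p" (0 to 1); they miss things now and then, are a little off and sometimes report something else, mostly with a low value. They report only what shows in the picture. A call takes as long as a camera call.
- robot.boxes_of(query, camera): "bbox" ([left, top, right, bottom] in pixels, round what is visible of it).
The state is a dict: "time": time; "joint_positions": joint angles; "qvel": joint speeds; "joint_torque": joint torques, N m; "tool_pos": TCP position; "ee_rot": TCP orientation; "wrist_force": force on the tool from outside, world axes, zero at the start; "wrist_torque": the same for the moment, N m; "width": finger opening in m; "finger_force": force on a finger pad.
Only numpy, scipy, OpenCV 4.12 (cv2) and the standard library are available. Lean on these libraries where they do the work, as an engineer would, in place of code of your own. Each camera call takes 0.05 s, during which the arm holds its last target. There are 200 camera calls.

## Working session

There is one attempt and no reset: what is moved stays moved. The work goes in short steps, Python scripts to look and compute and a shell command to move; the robot and the scene stay as the last step left them, time stands still between calls to the robot, and variables do not carry over. Pictures are saved under pics/ and viewed, at most 10 in all, crops included, and the job is handed in when it is done.

```bash
mkdir -p pics; cat > h.py <<'E'
import numpy as np,cv2
from bench import robot
def cloud(name,depth):
    c=robot.calibration(name);K=np.array(c["mtx"]);D=np.array(c["D"])
    v,u=np.mgrid[0:384,0:512]
    p=cv2.undistortPoints(np.stack([u.ravel(),v.ravel()],1).astype(np.float64)[:,None],K,D)[:,0]
    z=depth.ravel()
    P=np.c_[p*z[:,None],z]
    T=np.array(c["extrinsics"]);W=P@T[:3,:3].T+T[:3,3]
    W[z==0]=np.nan
    return W.reshape(384,512,3)
E
python3 - <<'E'
from h import *
for n in("top","side"):
    im,d=robot.snapshot(n);cv2.imwrite(f"pics/{n}1.png",im[:,:,::-1]);np.savez(f"{n}1",im=im,d=d)
    W=cloud(n,d)
    for q in("kiln_box","kiln_guard","fan_box"):
        for b in robot.boxes_of(q,n)[:2]:
            x=b["bbox"];u,v=int((x[0]+x[2])/2),int((x[1]+x[3])/2)
            print(n,q,b,W[v,u].round(3))
o=robot.get_obs();print(o)
E
```

```text
top kiln_box {'bbox': [273.9, 163.2, 318.5, 216.1], 'p': 0.97} [0.589 0.167 0.057]
top kiln_guard {'bbox': [289.6, 192.3, 311.0, 217.3], 'p': 0.87} [0.546 0.163 0.1  ]
top fan_box {'bbox': [198.7, 197.0, 245.8, 250.1], 'p': 0.97} [0.497 0.363 0.055]
top fan_box {'bbox': [300.4, 110.5, 323.5, 132.2], 'p': 0.31} [ 0.795  0.115 -0.001]
side kiln_box {'bbox': [228.6, 211.6, 289.4, 275.6], 'p': 0.68} [0.57  0.13  0.059]
side kiln_guard {'bbox': [231.7, 207.0, 266.3, 240.4], 'p': 0.85} [0.553 0.139 0.102]
side kiln_guard {'bbox': [227.8, 154.7, 248.7, 187.0], 'p': 0.38} [0.588 0.521 0.051]
side fan_box {'bbox': [182.3, 174.5, 246.8, 233.5], 'p': 0.7} [0.501 0.323 0.057]
side fan_box {'bbox': [232.8, 210.4, 264.1, 241.9], 'p': 0.18} [0.549 0.13  0.101]
{'time': 0.4, 'joint_positions': array([ 1.24291689e+00,  8.72989330e-02,  1.37091116e+00,  1.63893591e-05,
        1.68361783e+00, -1.03135524e-01]), 'qvel': array([-0.00081132, -0.00054899, -0.00058244, -0.00033641, -0.00058726,
        0.00026558]), 'joint_torque': array([-4.06511281e-04, -3.39510727e+01, -3.02112079e+01,  7.17421062e-02,
        2.57191487e-02, -4.93305834e-05]), 'tool_pos': array([0.12257044, 0.53610779, 0.2303445 ]), 'ee_rot': array([-3.14136031e+00, -4.04207017e-05,  2.91685058e+00]), 'wrist_force': array([-0.2357517 , -0.31821474, -0.2553538 ]), 'wrist_torque': array([ 0.01337917, -0.00140746, -0.00489366]), 'finger_force': 0.0, 'width': 0.09418229250195644}
```

```bash
python3 - <<'E'
from h import *
for n in("top","side"):
    a=np.load(n+"1.npz");W=cloud(n,a["d"]);im=a["im"]
    z=W[...,2];reg=(abs(W[...,0]-.57)<.11)&(abs(W[...,1]-.16)<.1)
    for lab,lo,hi in(("panel",.05,.062),("roof",.095,.108),("all",.045,.11)):
        m=reg&(z>lo)&(z<hi);P=W[m]
        r=cv2.minAreaRect(P[:,:2].astype(np.float32)*1000)
        print(n,lab,m.sum(),np.round(r[0],1),np.round(r[1],1),round(r[2],1),"z",np.median(P[:,2]).round(4))
    R=reg&(z>.09)&(im[...,0]>120)&(im[...,1]<90);print(n,"red",R.sum(),np.nanmean(W[R],0).round(4))
a=cv2.imread("pics/top1.png")[90:270,170:350];b=cv2.imread("pics/side1.png")[140:300,160:320]
cv2.imwrite("pics/c1.png",np.hstack([cv2.resize(a,(400,400)),cv2.resize(b,(400,400))]))
E
```

```text
top panel 1165 [595.5 134.3] [147.1 160.1] 5.9 z 0.0554
top roof 527 [582.4 113.7] [ 69.8 185.8] 37.3 z 0.1009
top all 1978 [597.  133.3] [150.  162.4] 5.9 z 0.0571
top red 423 [0.5471 0.1595 0.1007]
side panel 1064 [579.8 160.7] [120.7 101.9] 5.8 z 0.0568
side roof 440 [558.7 121.6] [ 58.9 140.5] 16.1 z 0.1017
side all 1916 [582.4 135.4] [120.5 153.1] 5.5 z 0.0579
side red 371 [0.548  0.1553 0.1017]
```

View pics/c1.png

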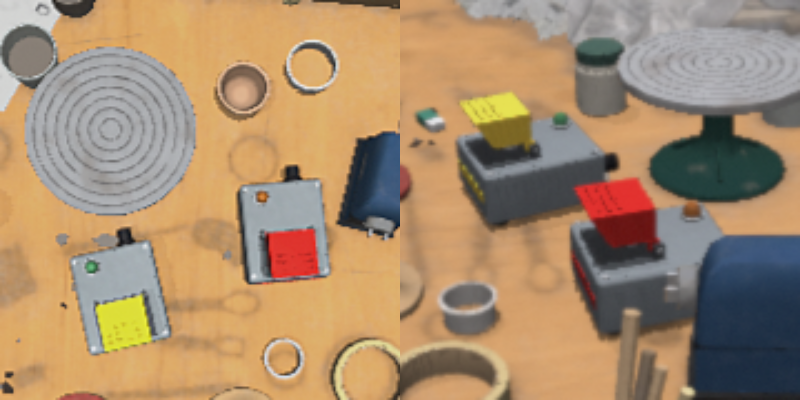

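View pics/side1.png

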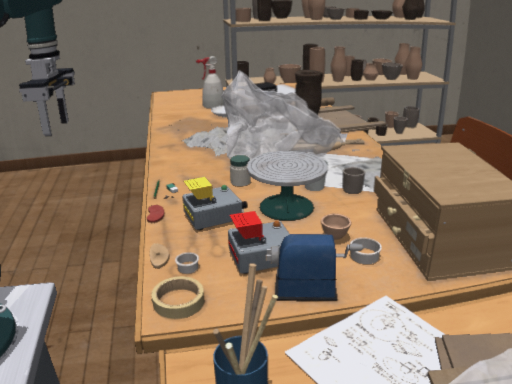

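```bash
cat >> h.py <<'E'
yaw=np.radians(5.7);B=np.array([.580,.161]);ex=np.array([np.cos(yaw),np.sin(yaw)]);ey=np.array([-ex[1],ex[0]])
E
python3 - <<'E'
from h import *
for n in("top","side"):
    a=np.load(n+"1.npz");W=cloud(n,a["d"]);im=a["im"].astype(int);z=W[...,2]
    L=np.stack([(W[...,:2]-B)@ex,(W[...,:2]-B)@ey],-1)
    m=(abs(L[...,0])<.07)&(abs(L[...,1])<.057)&(z>.05)&(z<.062)
    r=cv2.minAreaRect(W[m][:,:2].astype(np.float32)*1000);print(n,np.round(r[0],1),np.round(r[1],1),r[2])
    m=(abs(L[...,0])<.07)&(abs(L[...,1])<.05)&(z>.096)&(z<.108)&(im[...,0]>110)&(im[...,1]<90)
    r=cv2.minAreaRect(W[m][:,:2].astype(np.float32)*1000);print(n,"roof",np.round(r[0],1),np.round(r[1],1),r[2],np.percentile(L[m],[2,98],axis=0).round(4).tolist())
    m=(L[...,1]<-.055)&(L[...,1]>-.2)&(abs(L[...,0])<.2)&(z>.03)
    print("bag",np.nanmin(W[m],0).round(3),np.nanmax(W[m],0).round(3))
    m=(L[...,1]>.03)&(L[...,1]<.25)&(L[...,0]>.0)&(L[...,0]<.25)&(z>.07)
    print("turntable",np.nanmin(W[m],0).round(3),np.nanmax(W[m],0).round(3))
t=B-.12*ex;print("front pt",t)
E
```

```text
top [578.9 162.8] [119.8 100. ] 5.878392219543457
top roof [547.6 159.4] [52.  53.8] 5.675395488739014 [[-0.0575, -0.0241], [-0.0079, 0.0274]]
bag [ 0.567 -0.009  0.03 ] [0.728 0.084 0.119]
turntable [0.588 0.198 0.071] [0.782 0.43  0.123]
side [579.8 160.7] [120.7 101.9] 5.780511856079102
side roof [548.5 158.1] [52.1 58.8] 6.29544734954834 [[-0.0571, -0.0269], [-0.0072, 0.0251]]
bag [ 0.567 -0.012  0.03 ] [0.729 0.073 0.12 ]
turntable [0.589 0.269 0.07 ] [0.784 0.429 0.122]
front pt [0.46059333 0.14908163]
```

```bash
python3 -m handwheel '[[[0,0,0.07],[0.58,-0.64,0],1],[[0,0,0.07],[0.58,-0.64,0],1],[[0,0,0.068],[0.58,-0.64,0],1],[[0,0,0],[0.58,-0.64,0],1],[[0,0,0],[0.58,-0.64,0],1]]'; python3 -m handwheel '[[[0,0,0],[0.58,-0.64,0],1],[[0,0,0],[0.58,-0.64,0],1],[[0,0,0],[0.58,-0.64,0],1],[[0,0,0],[0.58,-0.64,0],1],[[0,0,0],[0.58,-0.64,0],1]]'; python3 -m handwheel '[[[0,0,0],[0.57,-0.64,0],1],[[0,0,0],[0.57,-0.67,0],1],[[0,0,0],[0,0,0],1]]'; cat >> h.py <<'E'
yaw=np.radians(5.8);B=np.array([.5793,.1617]);ex=np.array([np.cos(yaw),np.sin(yaw)]);ey=np.array([-ex[1],ex[0]])
from scipy.spatial.transform import Rotation as Ro
def state():
    o=robot.get_obs();R=Ro.from_euler("xyz",o["ee_rot"]).as_matrix();p=o["tool_pos"]
    zl=np.array([R[:2,2]@ex,R[:2,2]@ey,R[2,2]]);lean=np.arctan2(-zl[0],-zl[2])
    L=np.array([(p[:2]-B)@ex,(p[:2]-B)@ey,p[2]])
    n=np.array([np.cos(lean),0,-np.sin(lean)]);C=L+.025*zl+.008*n
    print("t",round(o["time"],2),"TCPbox mm",(L*1e3).round(1),"C",(C*1e3).round(1),"lean",np.degrees(lean).round(1),"tiltY",np.degrees(zl[1]).round(1),"ydir",np.degrees(np.arctan2(R[1,1],R[0,1])).round(2),"F",o["wrist_force"].round(1),"w",round(o["width"],4))
    return L
def plan(wps,L=None):
    # wps: (Cx,Cy,Cz mm,lean deg) -> cumulative deltas in units
    L=state() if L is None else L
    pl=None
    for x,y,z,l in wps:
        f=np.radians(l);C=np.array([x,y,z])/1e3
        T=C-.025*np.array([-np.sin(f),0,-np.cos(f)])-.008*np.array([np.cos(f),0,-np.sin(f)])
        d=T-L;w=np.r_[d[0]*ex+d[1]*ey,d[2]]/.05
        print((x,y,z,l),"shift",w.round(3),"norm",np.linalg.norm(w).round(2));L=T
E
python3 - <<'E'
from h import *
print(robot.tip_reach);plan([(-80,0,84,0),(-23,0,84,0)])
print("lean axis per deg", np.r_[ey/90,0].round(5))
E
```

```text
time: 0.9
tool_pos: [0.2684, 0.3749, 0.2307]
ee_rot: [3.141, 0.001, -3.039]
wrist_force: [-0.0, -0.7, -1.1]
width: 0.0572
finger_force: 0.0
time: 1.4
tool_pos: [0.4135, 0.2147, 0.2308]
ee_rot: [3.141, 0.001, -3.04]
wrist_force: [-0.2, 0.5, -0.4]
width: 0.0175
finger_force: 0.0
time: 1.7
tool_pos: [0.4721, 0.1468, 0.23]
ee_rot: [-3.14, 0.0, -3.046]
wrist_force: [0.2, 0.7, -0.3]
width: 0.0
finger_force: 0.0
0.025
t 1.7 TCPbox mm [-108.2   -3.9  230. ] C [-100.2   -4.   205. ] lean -0.0 tiltY -0.1 ydir 95.46 F [ 0.2  0.7 -0.3] w 0.0
(-80, 0, 84, 0) shift [ 0.393  0.119 -2.42 ] norm 2.45
(-23, 0, 84, 0) shift [1.134 0.115 0.   ] norm 1.14
lean axis per deg [-0.00112  0.01105  0.     ]
```

```bash
python3 -m handwheel '[[[0,0,0],[0.1,0.04,-0.6],1],[[0,0,0],[0.1,0.04,-0.6],1],[[0,0,0],[0.1,0.04,-0.6],1],[[0,0,0],[0.09,0,-0.62],1],[[0,0,0],[0,0,0],1]]'; python3 - <<'E'
from h import *
plan([(-60,0,84,0),(-23,0,84,0)])
im,d=robot.snapshot("side");W=cloud("side",d)
L=np.stack([(W[...,:2]-B)@ex,(W[...,:2]-B)@ey,W[...,2]],-1)*1e3
m=(L[...,2]>78)&(L[...,2]<150)&(L[...,0]<-60)&(L[...,0]>-130)&(abs(L[...,1])<40)
for lo in range(80,150,10):
    k=m&(L[...,2]>=lo)&(L[...,2]<lo+10);print(lo,k.sum(),np.percentile(L[k],[3,97],axis=0).round(1).tolist() if k.sum() else "")
print("zmin",L[m][:,2].min())
c=im[150:310,150:350];cv2.imwrite("pics/s2.png",cv2.resize(c,(750,600))[:,:,::-1])
E
```

```text
time: 2.2
tool_pos: [0.4855, 0.1567, 0.1047]
ee_rot: [-3.141, -0.01, -3.039]
wrist_force: [-0.4, 0.8, -1.2]
width: 0.0008
finger_force: 0.0
t 2.2 TCPbox mm [-93.8   4.5 104.7] C [-86.    4.5  79.6] lean 0.6 tiltY -0.0 ydir 95.88 F [-0.4  0.8 -1.2] w 0.0008
(-60, 0, 84, 0) shift [ 0.522 -0.038  0.087] norm 0.53
(-23, 0, 84, 0) shift [0.736 0.075 0.   ] norm 0.74
80 24 [[-102.4, -8.0, 81.2], [-84.5, 9.5, 89.4]]
90 50 [[-102.2, -10.2, 90.3], [-84.3, 12.3, 99.4]]
100 50 [[-102.1, -10.0, 100.1], [-84.0, 9.5, 109.6]]
110 58 [[-102.1, -10.6, 110.0], [-83.4, 7.1, 119.7]]
120 56 [[-102.0, -10.1, 120.5], [-82.9, 15.5, 129.6]]
130 47 [[-101.8, -10.6, 130.4], [-84.5, 8.7, 139.0]]
140 13 [[-100.7, -10.9, 140.2], [-84.8, -6.7, 142.6]]
zmin 80.78824040157939
```

View pics/s2.png

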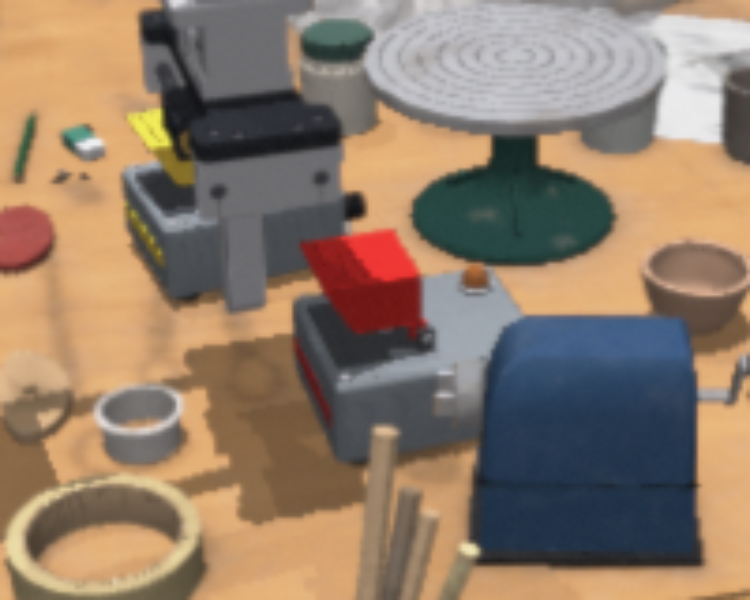

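```bash
python3 -m handwheel '[[[0,0,0],[0.26,-0.02,0.08],1],[[0,0,0],[0.26,-0.02,0],1],[[0,0,0],[0.1,0.01,0],1],[[0,0,0],[0.1,0.01,0],1],[[0,0,0],[0,0,0],1]]';python3 - <<'E'
from h import *
plan([(-23,0,84,0)])
E
```

```text
time: 2.75
tool_pos: [0.5257, 0.1558, 0.1139]
ee_rot: [3.141, 0.001, -3.04]
wrist_force: [-0.5, 0.5, -0.1]
width: 0.0006
finger_force: 0.3
t 2.75 TCPbox mm [-53.9  -0.4 113.9] C [-45.9  -0.4  88.9] lean -0.0 tiltY 0.0 ydir 95.83 F [-0.5  0.5 -0.1] w 0.0006
(-23, 0, 84, 0) shift [ 0.455  0.054 -0.098] norm 0.47
```

```bash
python3 -m handwheel '[[[0,0,0],[0.12,0.014,-0.04],1],[[0,0,0],[0.12,0.014,-0.03],1],[[0,0,0],[0.11,0.013,0],1],[[0,0,0],[0.1,0.01,0],1],[[0,0,0],[0,0,0],1]]';python3 - <<'E'
from h import *
plan([(-30.5,0,84,30)])
im,d=robot.snapshot("side");W=cloud("side",d)
c=im[170:290,190:340];cv2.imwrite("pics/s3.png",cv2.resize(c,(750,600))[:,:,::-1])
E
```

```text
time: 3.25
tool_pos: [0.5484, 0.1583, 0.1098]
ee_rot: [3.141, 0.001, -3.04]
wrist_force: [-2.1, -0.6, -0.8]
width: 0.0006
finger_force: 0.5
t 3.25 TCPbox mm [-31.1  -0.3 109.8] C [-23.1  -0.3  84.8] lean -0.0 tiltY 0.0 ydir 95.83 F [-2.1 -0.6 -0.8] w 0.0006
(-30.5, 0, 84, 30) shift [ 0.122  0.018 -0.003] norm 0.12
```

View pics/s3.png

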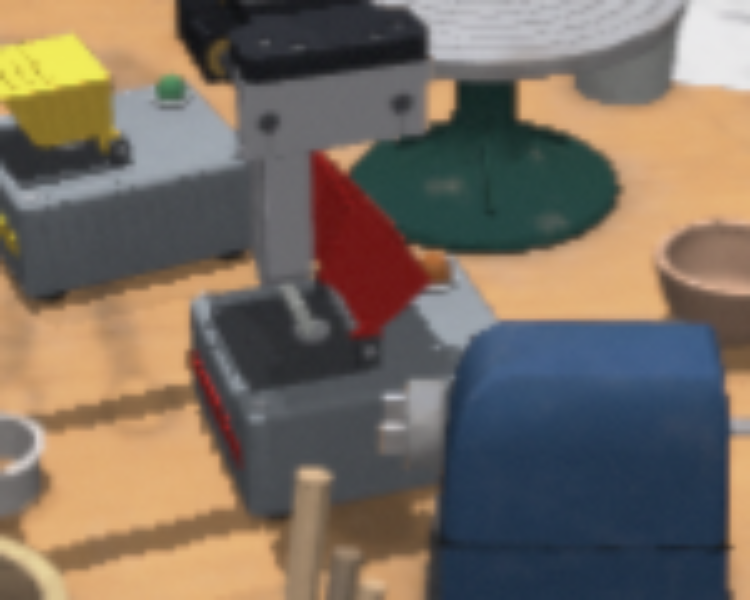

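```bash
python3 - <<'E'
from h import *
state()
for cam in("side","top"):
  im,d=robot.snapshot(cam);W=cloud(cam,d)
  L=np.stack([(W[...,:2]-B)@ex,(W[...,:2]-B)@ey,W[...,2]],-1)*1e3-np.array([-23,0,85]);im=im.astype(int)
  red=(im[...,0]>1.6*im[...,1])
  m=(L[...,0]>-70)&(L[...,0]<70)&(abs(L[...,1])<110)
  for lo in range(0,130,10):
    k=m&(L[...,2]>=lo)&(L[...,2]<lo+10)&~red
    if k.sum():print(cam,lo,k.sum(),np.percentile(L[k],[2,98],axis=0).round(0).tolist())
  k=m&red&(L[...,2]>-15);print("red",np.percentile(L[k],[2,98],axis=0).round(0).tolist())
E
```

```text
t 3.3 TCPbox mm [-31.4  -0.3 109.8] C [-23.4  -0.3  84.8] lean -0.0 tiltY 0.0 ydir 95.83 F [-0.8 -0.  -1.4] w 0.0008
side 0 41 [[-17.0, -109.0, 0.0], [47.0, 12.0, 10.0]]
side 10 79 [[-17.0, -109.0, 10.0], [36.0, 9.0, 20.0]]
side 20 87 [[-17.0, -109.0, 20.0], [65.0, 8.0, 30.0]]
side 30 55 [[-17.0, -102.0, 30.0], [47.0, 8.0, 39.0]]
side 40 56 [[-17.0, -15.0, 40.0], [16.0, 11.0, 49.0]]
side 50 52 [[-17.0, -15.0, 50.0], [1.0, 3.0, 60.0]]
side 60 12 [[-16.0, -15.0, 60.0], [1.0, -11.0, 63.0]]
side 90 37 [[-36.0, -83.0, 98.0], [23.0, 73.0, 100.0]]
side 100 259 [[-41.0, -83.0, 100.0], [24.0, 73.0, 110.0]]
side 110 307 [[-41.0, -83.0, 110.0], [23.0, 74.0, 119.0]]
side 120 285 [[-41.0, -89.0, 121.0], [25.0, 75.0, 129.0]]
red [[4.0, -29.0, -14.0], [43.0, 21.0, 44.0]]
top 0 3 [[7.0, 26.0, 5.0], [44.0, 28.0, 10.0]]
top 30 1 [[11.0, 28.0, 32.0], [11.0, 28.0, 32.0]]
top 100 4 [[-43.0, -76.0, 102.0], [-36.0, 39.0, 110.0]]
top 110 46 [[-38.0, 26.0, 111.0], [19.0, 58.0, 116.0]]
top 120 20 [[-43.0, -40.0, 121.0], [22.0, 88.0, 130.0]]
red [[-20.0, 19.0, 5.0], [44.0, 62.0, 348.0]]
```

```bash
python3 -m handwheel '[[[-0.0084,0.083,0],[0.035,0.004,0.01],1],[[-0.0084,0.083,0],[0.03,0.004,0],1],[[-0.0084,0.083,0],[0.03,0.004,0],1],[[-0.0084,0.083,0],[0.027,0.004,-0.01],1],[[0,0,0],[0,0,0],1]]';python3 - <<'E'
from h import *
plan([(-38,0,72,30)])
E
```

```text
time: 3.9
tool_pos: [0.5544, 0.1586, 0.1039]
ee_rot: [-3.141, -0.534, -3.041]
wrist_force: [-2.1, 0.3, -0.9]
width: 0.0004
finger_force: 0.3
t 3.9 TCPbox mm [-25.1  -0.6 103.9] C [-30.9  -0.6  78.3] lean 30.6 tiltY 0.0 ydir 95.78 F [-2.1  0.3 -0.9] w 0.0004
(-38, 0, 72, 30) shift [-0.147 -0.003 -0.125] norm 0.19
```

```bash
python3 -m handwheel '[[[0,0,0],[-0.1,-0.01,0.03],1],[[0,0,0],[-0.03,0,0],1],[[0,0,0],[0,0,0],1]]';python3 - <<'E'
from h import *
plan([(-38,0,72,30)])
im,d=robot.snapshot("side")
c=im[170:290,190:340];cv2.imwrite("pics/s4.png",cv2.resize(c,(750,600),interpolation=cv2.INTER_CUBIC)[:,:,::-1])
E
```

```text
time: 4.2
tool_pos: [0.5467, 0.1587, 0.1142]
ee_rot: [3.141, -0.519, -3.039]
wrist_force: [-1.0, 0.2, 0.4]
width: 0.0007
finger_force: 0.3
t 4.2 TCPbox mm [-32.7   0.3 114.2] C [-38.2   0.3  88.5] lean 29.7 tiltY 0.0 ydir 95.86 F [-1.   0.2  0.4] w 0.0007
(-38, 0, 72, 30) shift [ 0.006 -0.006 -0.331] norm 0.33
```

View pics/s4.png

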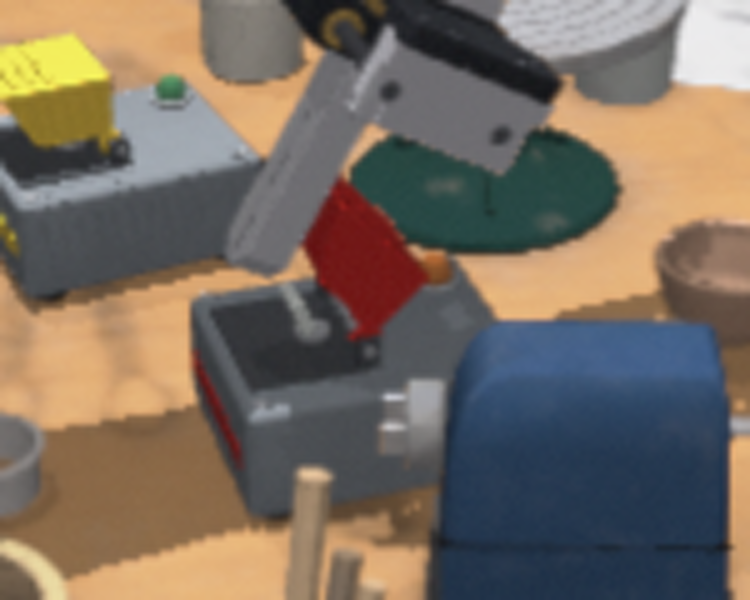

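```bash
python3 -m handwheel '[[[0,0,0],[0,0,-0.11],1],[[0,0,0],[0,0,-0.11],1],[[0,0,0],[0,0,-0.1],1],[[0,0,0],[0,0,0],1],[[0,0,0],[0,0,0],1]]';python3 - <<'E'
from h import *
L=state();plan([(-33,0,71,25),(-29,0,71,20),(-25,0,71,15),(-21,0,71,11),(-17,0,71,9),(-14,0,71,8)],L)
im,d=robot.snapshot("side")
c=im[170:290,190:340];cv2.imwrite("pics/s5.png",cv2.resize(c,(750,600),interpolation=cv2.INTER_CUBIC)[:,:,::-1])
E
```

```text
time: 4.75
tool_pos: [0.547, 0.1585, 0.0948]
ee_rot: [3.141, -0.525, -3.04]
wrist_force: [-0.7, -0.2, -0.8]
width: 0.0008
finger_force: 0.3
t 4.75 TCPbox mm [-32.5   0.   94.8] C [-38.1   0.1  69.2] lean 30.1 tiltY 0.0 ydir 95.83 F [-0.7 -0.2 -0.8] w 0.0008
(-33, 0, 71, 25) shift [0.055 0.005 0.044] norm 0.07
(-29, 0, 71, 20) shift [0.034 0.003 0.004] norm 0.03
(-25, 0, 71, 15) shift [ 0.034  0.003 -0.   ] norm 0.03
(-21, 0, 71, 11) shift [ 0.043  0.004 -0.003] norm 0.04
(-17, 0, 71, 9) shift [ 0.062  0.006 -0.002] norm 0.06
(-14, 0, 71, 8) shift [ 0.051  0.005 -0.001] norm 0.05
```

View pics/s5.png

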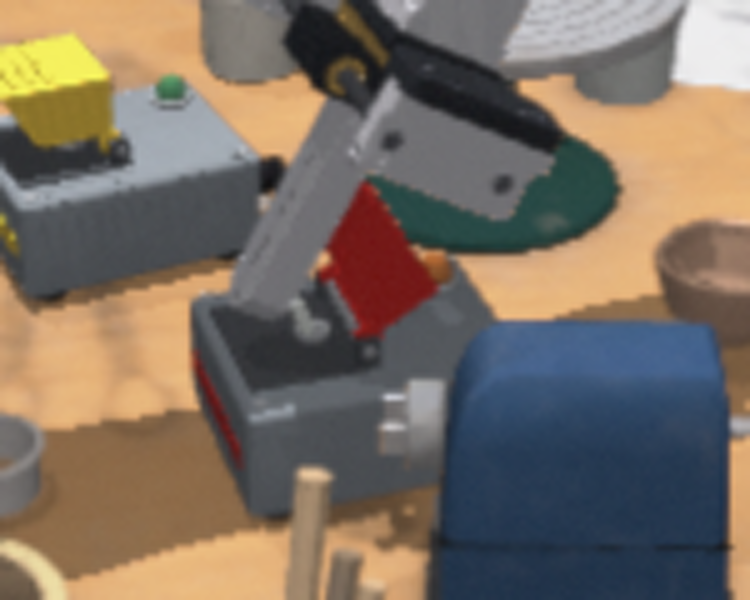

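```bash
python3 -m handwheel '[[[0.0056,-0.055,0],[0.055,0.005,0.05],1],[[0.0056,-0.055,0],[0.034,0.003,0],1],[[0.0056,-0.055,0],[0.034,0.003,0],1],[[0.0045,-0.044,0],[0.043,0.004,0],1],[[0,0,0],[0,0,0],1]]';python3 - <<'E'
from h import *
L=state();plan([(-17,0,70,9),(-14,0,70,8)],L)
E
```

```text
time: 5.3
tool_pos: [0.5544, 0.1594, 0.0991]
ee_rot: [3.141, -0.193, -3.039]
wrist_force: [-2.1, 0.2, 1.6]
width: 0.0003
finger_force: 0.8
t 5.3 TCPbox mm [-25.    0.2  99.1] C [-22.    0.2  73. ] lean 11.1 tiltY 0.0 ydir 95.86 F [-2.1  0.2  1.6] w 0.0003
(-17, 0, 70, 9) shift [ 0.081  0.004 -0.063] norm 0.1
(-14, 0, 70, 8) shift [ 0.051  0.005 -0.001] norm 0.05
```

```bash
python3 -m handwheel '[[[0.0022,-0.022,0],[0.04,0.003,-0.03],1],[[0.0011,-0.011,0],[0.04,0.003,-0.03],1],[[0,0,0],[0.05,0.005,0],1],[[0,0,0],[0,0,0],1],[[0,0,0],[0,0,0],1]]';python3 - <<'E'
from h import *
L=state()
im,d=robot.snapshot("side")
c=im[170:290,190:340];cv2.imwrite("pics/s6.png",cv2.resize(c,(750,600),interpolation=cv2.INTER_CUBIC)[:,:,::-1])
E
```

```text
time: 5.8
tool_pos: [0.559, 0.1596, 0.0959]
ee_rot: [3.141, -0.151, -3.039]
wrist_force: [-9.8, -0.8, 8.6]
width: 0.0006
finger_force: 6.7
t 5.8 TCPbox mm [-20.4  -0.   95.9] C [-16.3   0.   70. ] lean 8.7 tiltY 0.0 ydir 95.86 F [-9.8 -0.8  8.6] w 0.0006
```

View pics/s6.png

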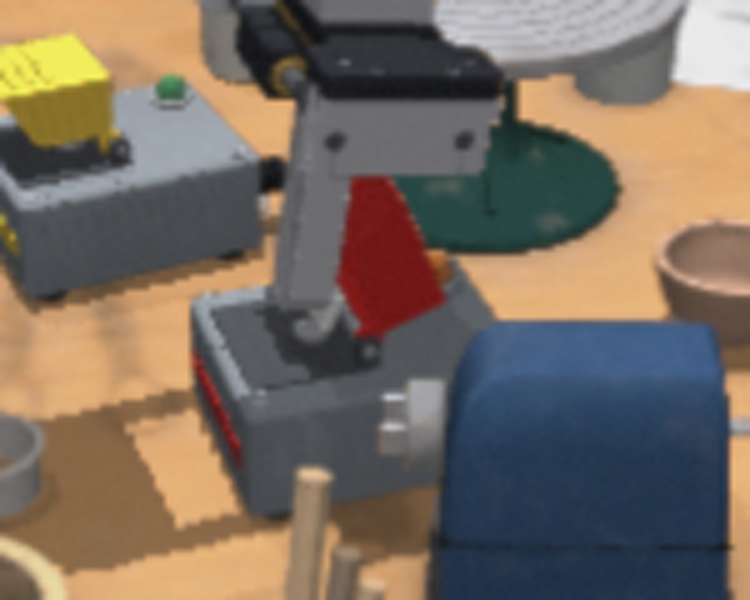

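```bash
python3 -m handwheel '[[[0,0,0],[-0.15,-0.015,0],1],[[0,0,0],[-0.4,-0.04,0],1],[[0,0,0],[-0.5,-0.05,0],1],[[0,0,0],[-0.5,-0.05,0],1],[[0,0,0],[-0.3,-0.03,0.2],1]]'; python3 -m handwheel '[[[0,0,0],[-0.1,0,0.8],1],[[0,0,0],[0,0,0.8],1],[[0,0,0],[0,0,0.8],1],[[0,0,0],[0,0,0],1],[[0,0,0],[0,0,0],1]]';python3 - <<'E'
from h import *
L=state()
im,d=robot.snapshot("side");W=cloud("side",d);L=np.stack([(W[...,:2]-B)@ex,(W[...,:2]-B)@ey],-1);z=W[...,2]
m=(abs(L[...,0])<.07)&(abs(L[...,1])<.057)&(z>.05)&(z<.062)
r=cv2.minAreaRect(W[m][:,:2].astype(np.float32)*1000);print(r)
m=(abs(L[...,0])<.07)&(abs(L[...,1])<.04)&(z>.07)&(z<.14);print("guard z max",np.percentile(z[m],[50,98]))
c=im[170:290,190:340];cv2.imwrite("pics/s7.png",cv2.resize(c,(750,600),interpolation=cv2.INTER_CUBIC)[:,:,::-1])
E
```

```text
time: 6.35
tool_pos: [0.4677, 0.1502, 0.1033]
ee_rot: [3.142, -0.145, -3.04]
wrist_force: [-0.1, 0.2, -0.1]
width: 0.0007
finger_force: 0.0
time: 6.85
tool_pos: [0.4657, 0.1507, 0.2259]
ee_rot: [3.141, -0.139, -3.04]
wrist_force: [0.5, -0.1, 0.0]
width: 0.0006
finger_force: 0.0
t 6.85 TCPbox mm [-114.1    0.5  225.9] C [-109.6    0.6  200. ] lean 7.9 tiltY 0.0 ydir 95.83 F [ 0.5 -0.1  0. ] w 0.0006
((579.9793090820312, 160.0648956298828), (120.27752685546875, 102.29906463623047), 6.348769664764404)
guard z max [0.10081595 0.10367733]
```

View pics/s7.png

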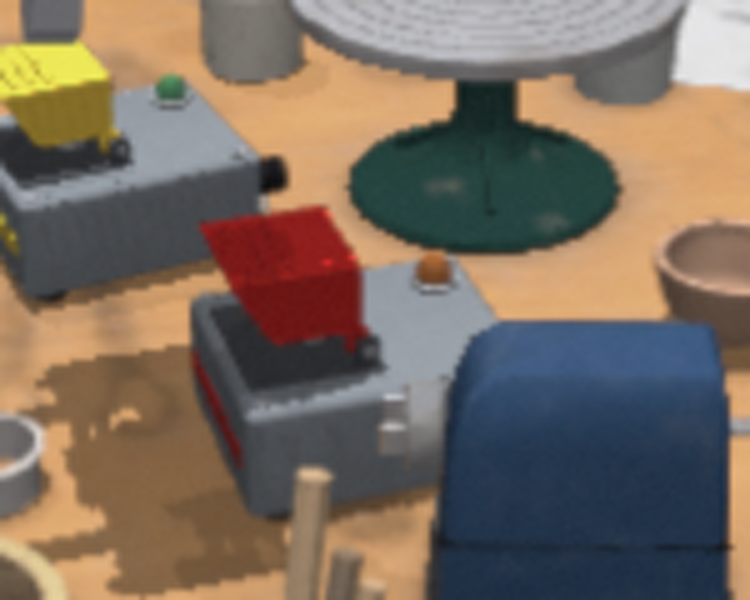

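```bash
python3 -c "
from bench import robot
print(robot.close_job())"
```

```text
the job is handed in; nothing more can be done
None
```

The kiln is armed and the job is handed in after about 7 s of the 32 s. I raised the red guard past half-way with the toggle still off, then pushed the toggle back until it met its stop at about 10 N. The guard dropped shut when the finger left, the box stayed in place, and the fan switch was never touched. I judged the toggle fully over from that force and the picture before the guard closed. It is hidden now, and no verdict came back.

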